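# Unclip the round centrifuge carrier

## Task

Two centrifuge tube carriers, one round and one square, stand on the lab bench, each locked by a looped steel spring clip pushed through its centre pin. Pull the clip of the round carrier straight out of its pin, sideways, and lay it inside the aluminium parts tray. Leave the square carrier's clip in its pin, where it is.

Things in the scene. Friction and masses are not known exactly. Their poses are not given: they have to be found in the camera images.
- clip: Steel R-shaped spring clip (5 mm wire, 55 g) of the ROUND carrier: black, 116 mm across, pale top 56 mm above the bench. Origin: centre of its looped end, an upright double coil 30 mm in diameter and 10 mm thick along y, about 92 mm above the bench; pinch it there from above, across y. z is up; the two legs run from the coil along +x to the pin. Pull along -x, level, with a few newtons.
- clip_tip (a point): Free end of that clip's straight leg, at x 64, z -12.5 mm in the clip's frame. The leg lies in a 6.6 mm cross hole through an upright 20 mm steel pin, round-topped, its axis at x 40 mm; the bowed spring leg snaps over the pin's top. 40 mm of pull frees both. Clip -x points towards the robot within 30 degrees; the clip droops loop down by about 6 degrees. Carriers are fixed to the bench.
- other_clip: The same kind of clip in the same kind of pin on the SQUARE carrier (black, 104 by 104 mm, same heights); origin and axes as for the other. It is to stay in its pin. On both carriers two low red tube caps (12 mm high) stand beyond the pin, away from the loop.
- tray: Shallow open aluminium tray, fixed to the bench, 170 mm (its x) by 150 mm (its y) by 22 mm high, walls 3 mm, floor about 3 mm thick. Origin: centre of its underside, on the bench. The tray and the two carriers stand side by side in any order, 0.16 to 0.29 m apart in y.
Things that resemble listed ones, but are neither listed nor needed, are in the scene too. Leave any blue look-alike of the clip alone.

How it is judged:
On the way:
1. the round carrier's clip has been pulled out of its pin (distance of clip_tip from where it was at the start of the episode above 0.045 m), for 0.1 s.
At the end, for the whole second after the job is handed in: The round carrier's clip lies at rest inside the tray, on its side or on edge: both its coil and the end of its straight leg are within the tray's outline and low (coil centre under 32 mm, leg end under 36 mm above the bench). The square carrier's clip is within 12 mm of where it was (x of clip in the frame of tray between -0.084 and 0.084 m and y of clip in the frame of tray between -0.074 and 0.074 m and x of clip_tip in the frame of tray between -0.084 and 0.084 m and y of clip_tip in the frame of tray between -0.074 and 0.074 m and height (world z) of clip below 0.032 m and height (world z) of clip_tip below 0.036 m and linear speed of clip below 0.03 m/s and angular speed of clip below 0.5 rad/s and distance of other_clip from where it was at the start of the episode below 0.012 m); the robot touches nothing.
It fails at once if the square carrier's clip is moved more than 12 mm (distance of other_clip from where it was at the start of the episode above 0.012 m).
It also fails if it takes over 42 s, if anything falls off the work surface, if the arm or the gripper's body presses on something with over 40 N, if the wrist force passes 120 N, or if a joint passes its speed limit or range.

## Robot

A 7-joint arm with a two-finger parallel gripper is mounted at the origin on the work surface. World frame = base frame: x ahead of the robot, y to its left, z up, the work surface at z = 0. Lengths are in m, angles in rad, forces in N, time in s.
With the tool pointing down it reaches from about 0.35 to 0.9 m from the base axis. Payload 8.1 kg.
Tool frame: the origin (TCP) lies on the centre line of the jaws, within the pads' length; the fingertips stand robot.tip_extent ahead of it and the grasp point (between the pads) lies 5 mm behind it (robot.tip_extent is the distance from the TCP to the fingertips, in m); z points along the fingers, x is the direction in which the jaws open and shut, and the axes are right-handed (so a half turn about z gives the same grasp; the last joint's range is limited). The gripper opens to 92 mm and grips with 3 to 60 N. Pads are 19 mm wide; open, the fingers measure 130 mm over their backs; the gripper's body (75 mm by 190 mm) begins 47 mm behind the grasp point.
Start: joints at [1.223, 0.434, 0.025, 1.573, -0.012, 1.134, -0.075], TCP at [0.151, -0.606, 0.241] pointing down, gripper open.
Joint ranges: [-2.62, 2.62], [-0.44, 2.09], [-1.27, 1.32], [0.08, 2.57], [-1.32, 4.46], [0.12, 2], [-2.74, 2.74]. Speed limits (rad/s): [2.22, 2.22, 3.01, 3.01, 3.14, 3.14, 3.14].

## Interface

Orientations are given as a rotation vector (axis times angle).
In Python, from cell import robot, vision, workorder gives the robot as it stands.
- The arm moves only by the tool carry_out, never from a script. Its argument "series" is a list of rows, each an object with "claw": the finger opening in cm, from 0 to 9.18; "slide": the shift along the tool's x, y, z in cm, a list of three; "spin": the turn about the tool's z in rad. In form: [{"claw": claw, "slide": [x, y, z], "spin": spin}, ...]. A call has 1 to 8 rows; each row shifts and turns the commanded pose from where the row before left it, along the tool's axes as they then stand; what a row does not reach is not made up. A row lasts 1/12 s, in which the tool goes at most 41.7 mm and 7.16 degrees, less where a joint would pass 70% of its speed; a pose out of reach is approached as far as the arm can. A call with a gripper value outside its range is refused whole. The fingers move at their own pace and stop on an object; "grip_force" is the grip in N (left out, the last holds). Time passes only in rows, so rows that do not move let the fingers close. It gives the time, the measured TCP pose, the force and the opening at its end, in the units of the state.
- robot.read_state(): the state, without advancing time (a new reading comes with each control period).
- vision.snapshot(name): name is "scene" or "top" or "wrist"; returns a dict with "color" (400x640x3 uint8, red, green, blue), "fx", "fy", "cx", "cy" (pixels), "view" (4x4, takes a point from world to camera coordinates); the wrist camera has in their place "mount" (4x4, takes a point from camera to tool coordinates, whose origin is the TCP and whose axes are the tool frame's). Camera axes: x right, y up, looking along -z (the intrinsics and any distortion apply to the point x, -y, -z); pixel columns grow to the right and rows downward; lengths in m; the calibration is good to about 2 mm. A picture is of the moment at which its call begins: read the wrist's pose just before it. There is no depth.
- workorder.finish_job(): hands the job in, once; it reports no verdict.
Trained networks look in a picture, given as the dict that the camera call returned (one of the last four; its "shot" number tells which), for a name from the list of things; names that differ only in an ending like _2 or _b are one class to them, and where a whole thing is asked for, a point or a joint stands for the part that bears it (a point fixed in the world has none). Each returns a list of dicts, best first, with "score" (0 to 1); they miss things now and then, are a little off and sometimes report something else, mostly with a low value. They report only what shows in the picture. A call takes as long as a camera call. They do not tell look-alikes from the thing itself.
- vision.look_for(picture, label): "bbox" ([left, top, width, height] in pixels, round what is visible of it).
- vision.mark_of(picture, label): "pixel" ([column, row] in pixels: a listed point, or the origin of a listed thing).
The state is a dict: "t": time; "joint_positions": joint angles; "joint_vel": joint speeds; "joint_efforts": joint torques, N m; "position": TCP position; "eef_rot": TCP orientation; "ft_force": force on the tool from outside, world axes, zero at the start; "ft_torque": the same for the moment, N m; "finger_gap": finger opening in m.
Only numpy, scipy, OpenCV 4.12 (cv2) and the standard library are available. Lean on these libraries where they do the work, as an engineer would, in place of code of your own. Each camera call takes 0.05 s, during which the arm holds its last target. There are 200 camera calls.

## Working session

There is one attempt and no reset: what is moved stays moved. The work goes in short steps, Python scripts to look and compute and a tool call to move; the robot and the scene stay as the last step left them, time stands still between calls to the robot, and variables do not carry over. Pictures are saved under pics/ and viewed, about 8 in all and at most 12, crops included, and the job is handed in when it is done.

Besides the shell and the picture viewer there is one more tool, called after ">>>" by a JSON object that holds its "op" and its "data", one argument or row to a line. carry_out: Moves the arm, as the interface text tells. Its arguments: {"type":"object","properties":{"series":{"type":"array"},"grip_force":{"type":"number"}},"required":["series"]}

```bash
ls; mkdir -p pics; cat > h.py <<'E'
import numpy as np, cv2
from scipy.spatial.transform import Rotation as R
from cell import robot, vision, workorder
def cam(p,st=None):
    """camera->world 4x4"""
    if 'view' in p: return np.linalg.inv(np.array(p['view']))
    T=np.eye(4);T[:3,:3]=R.from_rotvec(st['eef_rot']).as_matrix();T[:3,3]=st['position']
    return T@np.array(p['mount'])
def ray(p,px,st=None):
    C=cam(p,st); d=np.array([(px[0]-p['cx'])/p['fx'],-(px[1]-p['cy'])/p['fy'],-1.])
    return C[:3,3],C[:3,:3]@d
def at_z(p,px,z,st=None):
    o,d=ray(p,px,st); return o+d*(z-o[2])/d[2]
def proj(p,X,st=None):
    c=np.linalg.inv(cam(p,st))@np.append(X,1); return np.array([p['cx']+p['fx']*c[0]/-c[2],p['cy']+p['fy']*-c[1]/-c[2]])
def save(p,n,crop=None,s=1):
    im=p['color'][:,:,::-1]
    if crop: im=im[crop[1]:crop[3],crop[0]:crop[2]]
    cv2.imwrite('pics/'+n,cv2.resize(im,None,fx=s,fy=s,interpolation=cv2.INTER_CUBIC))
E
python3 - <<'E'
from h import *
st=robot.read_state(); print(st['t'],st['position'],st['eef_rot'],{k for k in dir(robot) if k[0]!='_'},robot.tip_extent)
for n in ['scene','top']:
    p=vision.snapshot(n); save(p,n+'.png'); print(n,[k for k in p],cam(p)[:3,3])
    for l in ['clip','clip_tip','tray']:
        for r in vision.mark_of(p,l)[:4]:
            z={'clip':.092,'clip_tip':.083,'tray':0}[l]
            print(l,np.round(r['pixel']),round(r['score'],2),at_z(p,r['pixel'],z).round(3))
E
```

```text
pics
0.0 [ 0.15131671 -0.60588242  0.23993748] [-2.47530970e+00  1.93312281e+00  2.13213697e-03] {'tip_extent', 'read_state', 'PlanningError'} 0.014
scene ['color', 'fx', 'fy', 'cx', 'cy', 'view', 'shot'] [1.24509576 0.16220717 0.71364846]
clip [380. 282.] 0.69 [0.792 0.13  0.092]
clip [424. 190.] 0.43 [0.535 0.181 0.092]
clip_tip [414. 286.] 0.82 [0.779 0.189 0.083]
clip_tip [437. 215.] 0.54 [0.594 0.213 0.083]
tray [334. 214.] 0.94 [ 0.567 -0.008  0.   ]
top ['color', 'fx', 'fy', 'cx', 'cy', 'view', 'shot'] [0.48924813 0.01772528 0.91524584]
clip [213. 247.] 0.66 [0.545 0.189 0.092]
clip [257. 149.] 0.61 [0.716 0.113 0.092]
clip_tip [202. 214.] 0.81 [0.603 0.211 0.083]
clip_tip [220. 164.] 0.51 [0.692 0.18  0.083]
tray [324. 234.] 0.61 [ 0.57  -0.003  0.   ]
```

View pics/scene.png

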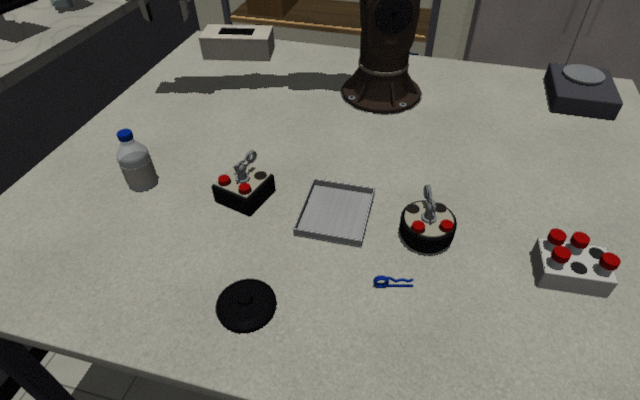

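View pics/top.png

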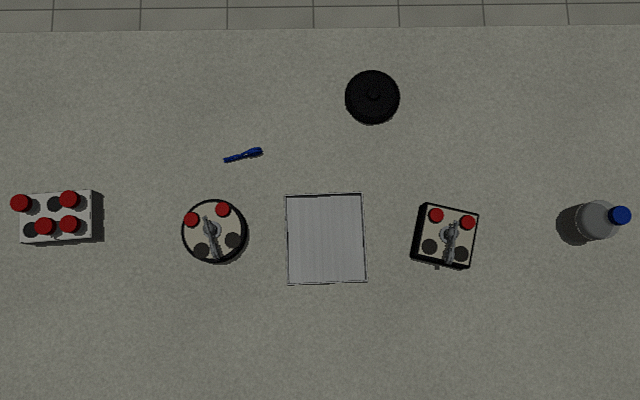

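The round carrier is at about (215,231) in the top view. Its clip loop points down the image, towards the robot, near (219,255). The tray is at (326,238), the square carrier at (446,237), and the blue look-alike at (243,155), which I'll leave alone. I'll triangulate next.

```bash
cat >> h.py <<'E'
def tri(obs):
    A=np.zeros((3,3));b=np.zeros(3)
    for o,d in obs:
        d=d/np.linalg.norm(d);P=np.eye(3)-np.outer(d,d);A+=P;b+=P@o
    X=np.linalg.solve(A,b); return X,[round(1e3*np.linalg.norm(np.cross(X-o,d/np.linalg.norm(d))),1) for o,d in obs]
E
python3 - <<'E'
from h import *
s=vision.snapshot('scene');t=vision.snapshot('top')
near={'clip':((424,190),(213,247)),'clip_tip':((437,215),(202,214))}
for l in near:
    o=[]
    for p,q in zip((s,t),near[l]):
        m=vision.mark_of(p,l); m=min(m,key=lambda r:np.hypot(*(np.array(r['pixel'])-q)));print(l,m); o.append(ray(p,m['pixel']))
    print(tri(o))
save(t,'t2.png',(160,180,260,280),5); save(s,'s2.png',(390,170,470,260),6)
a,b=cv2.imread('pics/t2.png'),cv2.imread('pics/s2.png');b=cv2.resize(b,(int(b.shape[1]*a.shape[0]/b.shape[0]),a.shape[0]));c=cv2.hconcat([a,b]);cv2.imwrite('pics/c.png',cv2.resize(c,None,fx=.82,fy=.82));print(c.shape)
for px in [(287,195),(361,192),(367,282),(290,285)]: print(at_z(t,px,.022).round(3))
E
```

```text
clip {'pixel': [423.9, 192.8], 'score': 0.54}
clip {'pixel': [213.8, 248.5], 'score': 0.83}
(array([0.54253683, 0.18422266, 0.09114832]), [np.float64(3.5), np.float64(3.5)])
clip_tip {'pixel': [436.2, 215.5], 'score': 0.45}
clip_tip {'pixel': [202.6, 214.5], 'score': 0.62}
(array([0.601599  , 0.20999728, 0.08776951]), [np.float64(1.6), np.float64(1.6)])
(500, 944, 3)
[0.644 0.065 0.022]
[ 0.647 -0.076  0.022]
[ 0.478 -0.08   0.022]
[0.476 0.062 0.022]
```

View pics/c.png

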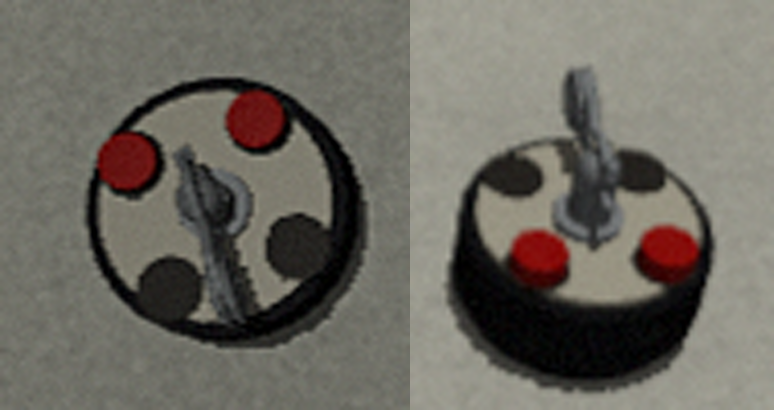

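The crop shows the coil's far end at about (217,258) and the tip at (205,218) in top-view pixels, so the heading is about 17°. The coil is near (0.54, 0.184, 0.092). I'll move to a hover and look from the wrist.

>>> {"op": "carry_out", "data": {
  "series": [
    {"claw":9.0,"slide":[-3.0,-2.4,-0.3],"spin":0},
    {"claw":9.0,"slide":[-3.0,-2.4,-0.3],"spin":0},
    {"claw":9.0,"slide":[-3.0,-2.4,-0.3],"spin":0},
    {"claw":9.0,"slide":[-3.0,-2.4,0],"spin":0},
    {"claw":9.0,"slide":[-3.0,-2.4,0],"spin":0},
    {"claw":9.0,"slide":[-3.0,-2.4,0],"spin":0},
    {"claw":9.0,"slide":[-3.0,-2.4,0],"spin":0},
    {"claw":9.0,"slide":[-3.0,-2.4,0],"spin":0}
  ]
}}

```text
t: 1.37
position: [0.28, -0.3253, 0.25]
eef_rot: [2.476, -1.934, 0.001]
ft_force: [2.0, 0.3, -0.2]
finger_gap: 0.0896
```

>>> {"op": "carry_out", "data": {
  "series": [
    {"claw":9.0,"slide":[-3.0,-2.4,0],"spin":0},
    {"claw":9.0,"slide":[-3.0,-2.4,0],"spin":0},
    {"claw":9.0,"slide":[-3.0,-2.4,0],"spin":0},
    {"claw":9.0,"slide":[-3.0,-2.4,0],"spin":0},
    {"claw":9.0,"slide":[-3.0,-2.4,0],"spin":0},
    {"claw":9.0,"slide":[-3.0,-2.4,0],"spin":0},
    {"claw":9.0,"slide":[-3.0,-2.4,0],"spin":0},
    {"claw":9.0,"slide":[-3.0,-2.4,0],"spin":0}
  ]
}}

```text
t: 2.03
position: [0.4082, -0.0459, 0.2501]
eef_rot: [-2.475, 1.934, -0.002]
ft_force: [0.5, -0.6, 0.5]
finger_gap: 0.0901
```

>>> {"op": "carry_out", "data": {
  "series": [
    {"claw":9.0,"slide":[-3.2,-2.2,0],"spin":0},
    {"claw":9.0,"slide":[-3.2,-2.2,0],"spin":0},
    {"claw":9.0,"slide":[-3.2,-2.2,0],"spin":0},
    {"claw":9.0,"slide":[-3.2,-2.2,0],"spin":0},
    {"claw":9.0,"slide":[-3.2,-2.2,0],"spin":0},
    {"claw":9.0,"slide":[-3.2,-2.2,0],"spin":-0.05},
    {"claw":9.0,"slide":[0,0,0],"spin":0},
    {"claw":9.0,"slide":[0,0,0],"spin":0}
  ]
}}

```text
t: 2.7
position: [0.4893, 0.1732, 0.2495]
eef_rot: [-2.527, 1.865, 0.002]
ft_force: [1.5, -1.0, -0.9]
finger_gap: 0.0896
```

```bash
python3 - <<'E'
from h import *
st=robot.read_state();p=vision.snapshot('wrist')
M=R.from_rotvec(st['eef_rot']).as_matrix();print(st['position'],st['ft_force'],M[:,0],np.array(p['mount']).round(3))
for l,z in (('clip',.092),('clip_tip',.087)):
    for m in vision.mark_of(p,l): print(l,m,at_z(p,m['pixel'],z,st).round(4))
print(proj(p,[.54,.184,.092],st)); save(p,'w1.png')
E
```

```text
[0.48925358 0.17322278 0.24951056] [ 1.50160135 -1.02264058 -0.91401667] [ 0.29460492 -0.95561815 -0.00137364] [[ 1.     0.001 -0.001 -0.   ]
 [ 0.    -0.969 -0.246 -0.066]
 [-0.001  0.246 -0.969 -0.144]
 [ 0.     0.     0.     1.   ]]
clip {'pixel': [324.0, 131.3], 'score': 0.92} [0.5381 0.182  0.092 ]
clip_tip {'pixel': [322.1, 53.0], 'score': 0.66} [0.6017 0.2036 0.087 ]
[322.51261971 128.56959479]
```

View pics/w1.png

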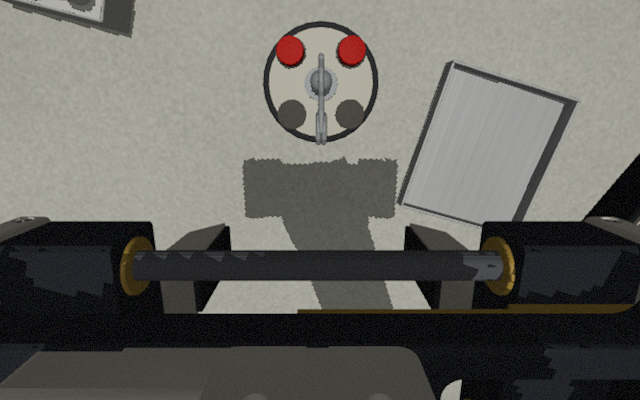

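The wrist view shows the clip running straight up the image at column 321: coil at rows 110–143, tip at row 53. The tool is therefore already aligned with it. I'll step closer and check again.

>>> {"op": "carry_out", "data": {
  "series": [
    {"claw":9.0,"slide":[0.2,-1.5,2.5],"spin":0},
    {"claw":9.0,"slide":[0.2,-1.5,2.5],"spin":0},
    {"claw":7.0,"slide":[0,0,2.5],"spin":0},
    {"claw":5.0,"slide":[0,0,0],"spin":0},
    {"claw":5.0,"slide":[0,0,0],"spin":0}
  ]
}}

```text
t: 3.27
position: [0.5183, 0.1738, 0.1742]
eef_rot: [2.52, -1.872, -0.002]
ft_force: [-0.2, 0.4, 0.2]
finger_gap: 0.0743
```

```bash
python3 - <<'E'
from h import *
st=robot.read_state();p=vision.snapshot('wrist')
M=R.from_rotvec(st['eef_rot']).as_matrix();P=np.array(st['position']);print(P,st['finger_gap'],p['fx'],p['cx'])
for l,z in (('clip',.092),('clip_tip',.087)):
    for m in vision.mark_of(p,l): X=at_z(p,m['pixel'],z,st);print(l,m,X.round(4),'tool cm',(100*M.T@(X-P)).round(2))
save(p,'w2.png')
E
```

```text
[0.51825984 0.17384021 0.17423487] 0.07427246714571949 325.4990498451455 317.04142211103107
clip {'pixel': [310.6, 172.4], 'score': 0.97} [0.5405 0.1855 0.092 ] tool cm [-0.47 -2.49  8.22]
clip_tip {'pixel': [308.8, 75.1], 'score': 0.76} [0.6028 0.2052 0.087 ] tool cm [-0.57 -9.02  8.7 ]
```

View pics/w2.png

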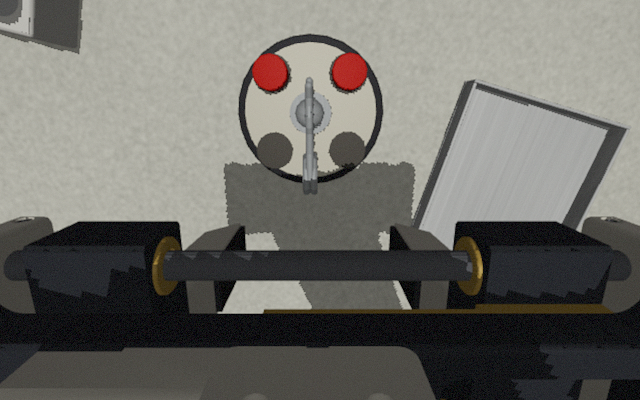

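The coil shows at (310,172) and is well localised relative to the tool. I'll centre over it, then descend.

>>> {"op": "carry_out", "data": {
  "series": [
    {"claw":5.0,"slide":[-0.25,-1.2,0.5],"spin":0},
    {"claw":5.0,"slide":[-0.25,-1.2,0.5],"spin":0},
    {"claw":4.5,"slide":[0,0,2.0],"spin":0},
    {"claw":4.0,"slide":[0,0,2.0],"spin":0},
    {"claw":4.0,"slide":[0,0,1.0],"spin":0},
    {"claw":4.0,"slide":[0,0,0],"spin":0},
    {"claw":4.0,"slide":[0,0,0],"spin":0}
  ]
}}

```text
t: 4.0
position: [0.5409, 0.1876, 0.1146]
eef_rot: [2.523, -1.871, -0.001]
ft_force: [0.2, 1.1, -0.3]
finger_gap: 0.0398
```

```bash
python3 - <<'E'
from h import *
st=robot.read_state();p=vision.snapshot('wrist')
M=R.from_rotvec(st['eef_rot']).as_matrix();P=np.array(st['position']);print(P,st['finger_gap'],st['ft_force'])
for l,z in (('clip',.092),('clip_tip',.087)):
    for m in vision.mark_of(p,l): X=at_z(p,m['pixel'],z,st);print(l,m,X.round(4),'tool cm',(100*M.T@(X-P)).round(2))
save(p,'w3.png')
E
```

```text
[0.54088832 0.18762009 0.11464461] 0.039806722009432444 [ 0.15876128  1.06703348 -0.27723938]
clip {'pixel': [322.2, 241.9], 'score': 0.58} [0.5388 0.1843 0.092 ] tool cm [0.26 0.3  2.26]
clip_tip {'pixel': [321.0, 116.1], 'score': 0.83} [0.6028 0.2045 0.087 ] tool cm [ 0.18 -6.42  2.76]
```

View pics/w3.png

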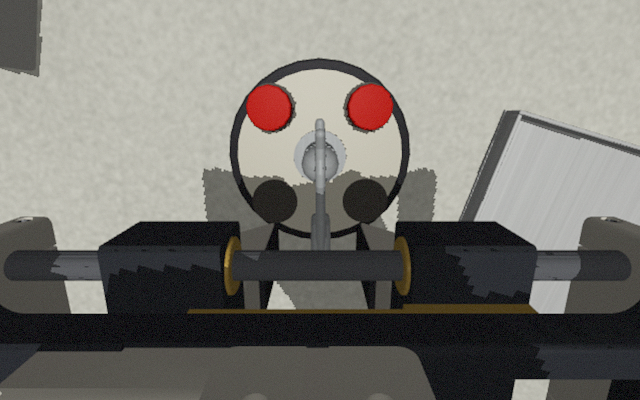

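The clip sits between the fingers at column 320. I'll correct by +2 mm in x and y, descend 2.6 cm and close.

>>> {"op": "carry_out", "data": {
  "series": [
    {"claw":4.0,"slide":[0.2,0.1,1.0],"spin":0},
    {"claw":4.0,"slide":[0,0.1,1.0],"spin":0},
    {"claw":4.0,"slide":[0,0,0.6],"spin":0},
    {"claw":4.0,"slide":[0,0,0],"spin":0},
    {"claw":2.0,"slide":[0,0,0],"spin":0},
    {"claw":0.5,"slide":[0,0,0],"spin":0},
    {"claw":0.5,"slide":[0,0,0],"spin":0},
    {"claw":0.5,"slide":[0,0,0],"spin":0}
  ],
  "grip_force": 25
}}

```text
t: 4.82
position: [0.5396, 0.1849, 0.089]
eef_rot: [-2.523, 1.871, -0.001]
ft_force: [-0.2, -0.4, -0.3]
finger_gap: 0.0178
```

>>> {"op": "carry_out", "data": {
  "series": [
    {"claw":0.3,"slide":[0,0,0],"spin":0},
    {"claw":0.3,"slide":[0,0,0],"spin":0}
  ],
  "grip_force": 30
}}

```text
t: 4.98
position: [0.5394, 0.1849, 0.0889]
eef_rot: [-2.523, 1.871, -0.0]
ft_force: [-0.9, 1.1, 0.6]
finger_gap: 0.0099
```

Gripped at 9.9 mm, which matches the coil's 10 mm thickness. I'll pull along tool +y.

>>> {"op": "carry_out", "data": {
  "series": [
    {"claw":0.3,"slide":[0,0.4,0],"spin":0},
    {"claw":0.3,"slide":[0,0.4,0],"spin":0},
    {"claw":0.3,"slide":[0,0.5,0],"spin":0},
    {"claw":0.3,"slide":[0,0.5,0],"spin":0}
  ]
}}

```text
t: 5.32
position: [0.5214, 0.1792, 0.0884]
eef_rot: [2.523, -1.871, -0.0]
ft_force: [2.1, 1.1, -4.9]
finger_gap: 0.0094
```

>>> {"op": "carry_out", "data": {
  "series": [
    {"claw":0.3,"slide":[0,0.6,0],"spin":0},
    {"claw":0.3,"slide":[0,0.6,0],"spin":0},
    {"claw":0.3,"slide":[0,0.6,0],"spin":0},
    {"claw":0.3,"slide":[0,0.6,0],"spin":0},
    {"claw":0.3,"slide":[0,0.6,0],"spin":0},
    {"claw":0.3,"slide":[0,0.8,0],"spin":0},
    {"claw":0.3,"slide":[0,0.8,0],"spin":0},
    {"claw":0.3,"slide":[0,0.0,0],"spin":0}
  ]
}}

```text
t: 5.98
position: [0.4762, 0.1655, 0.0887]
eef_rot: [2.523, -1.87, -0.001]
ft_force: [0.3, 0.2, -0.8]
finger_gap: 0.0097
```

```bash
python3 - <<'E'
from h import *
st=robot.read_state();p=vision.snapshot('wrist')
M=R.from_rotvec(st['eef_rot']).as_matrix();P=np.array(st['position']);print(P,st['finger_gap'],st['ft_force'])
for l,z in (('clip',.092),('clip_tip',.087)):
    for m in vision.mark_of(p,l): X=at_z(p,m['pixel'],z,st);print(l,m,X.round(4),'tool cm',(100*M.T@(X-P)).round(2))
save(p,'w4.png');save(vision.snapshot('scene'),'s4.png',(340,130,500,260),4)
a,b=cv2.imread('pics/w4.png'),cv2.imread('pics/s4.png');b=cv2.resize(b,(492,400));cv2.imwrite('pics/c4.png',cv2.resize(cv2.hconcat([a,b]),None,fx=.7,fy=.7))
E
```

```text
[0.47617308 0.16547399 0.08867224] 0.009716064569992423 [ 0.30598471  0.19011251 -0.81421277]
clip {'pixel': [319.7, 257.8], 'score': 0.58} [0.4762 0.1645 0.092 ] tool cm [ 0.1   0.02 -0.33]
clip_tip {'pixel': [318.0, 112.2], 'score': 0.8} [0.5395 0.1845 0.087 ] tool cm [ 0.02 -6.61  0.16]
```

View pics/c4.png

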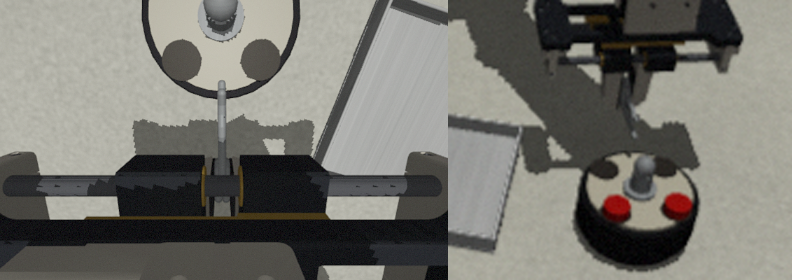

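The clip is clear of the pin and held straight. I'll lift it and carry it 18.9 cm along tool +x, over the tray.

>>> {"op": "carry_out", "data": {
  "series": [
    {"claw":0.3,"slide":[0,0,-1.5],"spin":0},
    {"claw":0.3,"slide":[0,0,-2.0],"spin":0},
    {"claw":0.3,"slide":[0,0,-2.0],"spin":0},
    {"claw":0.3,"slide":[1.5,0,0],"spin":0},
    {"claw":0.3,"slide":[2.5,-0.2,0],"spin":0},
    {"claw":0.3,"slide":[2.5,-0.2,0],"spin":0},
    {"claw":0.3,"slide":[2.5,-0.2,0],"spin":0},
    {"claw":0.3,"slide":[2.5,-0.2,0],"spin":0}
  ]
}}

```text
t: 6.85
position: [0.5199, 0.0574, 0.1438]
eef_rot: [-2.523, 1.871, -0.001]
ft_force: [1.0, 0.5, -0.8]
finger_gap: 0.0097
```

>>> {"op": "carry_out", "data": {
  "series": [
    {"claw":0.3,"slide":[2.5,0,0],"spin":0},
    {"claw":0.3,"slide":[2.5,0,0],"spin":0},
    {"claw":0.3,"slide":[1.6,0,0],"spin":0},
    {"claw":0.3,"slide":[0.8,0,0],"spin":0},
    {"claw":0.3,"slide":[0,0,0],"spin":0},
    {"claw":0.3,"slide":[0,0,0],"spin":0}
  ]
}}

```text
t: 7.35
position: [0.5406, -0.0116, 0.1437]
eef_rot: [-2.523, 1.871, 0.001]
ft_force: [-1.0, -0.2, -0.9]
finger_gap: 0.0096
```

```bash
python3 - <<'E'
from h import *
st=robot.read_state();M=R.from_rotvec(st['eef_rot']).as_matrix();P=np.array(st['position']);print(P,st['finger_gap'],st['ft_force'])
p=vision.snapshot('wrist');m=vision.mark_of(p,'clip_tip')[0];X=at_z(p,m['pixel'],P[2]-.002,st);print(m,X,'tool cm',(100*M.T@(X-P)).round(2))
for l in ('clip','clip_tip','tray'): pass
t=vision.snapshot('top');s=vision.snapshot('scene')
print([(n,vision.mark_of(q,'tray')[:1],vision.look_for(q,'tray')[:1]) for n,q in(('t',t),('s',s))])
save(p,'w5.png');save(t,'t5.png',(190,130,510,330),2)
a,b=cv2.imread('pics/w5.png'),cv2.imread('pics/t5.png');cv2.imwrite('pics/c5.png',cv2.resize(cv2.hconcat([a,b]),None,fx=.62,fy=.62))
E
```

```text
[ 0.54064881 -0.01163439  0.14368536] 0.00963442733300543 [-0.9772237  -0.18461997 -0.86055932]
{'pixel': [316.7, 112.8], 'score': 0.57} [0.60353456 0.00786898 0.14168536] tool cm [-0.04 -6.58  0.2 ]
[('t', [], [{'bbox': [443.5, 221.7, 14.4, 40.0], 'score': 0.71}]), ('s', [{'pixel': [334.8, 213.4], 'score': 0.58}], [{'bbox': [295.1, 177.1, 81.6, 66.5], 'score': 0.87}])]
```

View pics/c5.png

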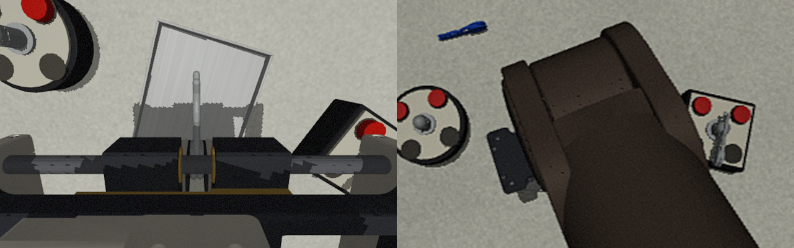

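The clip hangs over the middle of the tray, with the coil at about (0.54,-0.012) and the tip at (0.60,0.008). Clearance to the square carrier is fine, so I'll lower it.

>>> {"op": "carry_out", "data": {
  "series": [
    {"claw":0.3,"slide":[0,0,2.0],"spin":0},
    {"claw":0.3,"slide":[0,0,2.5],"spin":0},
    {"claw":0.3,"slide":[0,0,2.5],"spin":0},
    {"claw":0.3,"slide":[0,0,2.0],"spin":0},
    {"claw":0.3,"slide":[0,0,1.2],"spin":0},
    {"claw":0.3,"slide":[0,0,0],"spin":0},
    {"claw":0.3,"slide":[0,0,0],"spin":0}
  ]
}}

```text
t: 8.33
position: [0.5406, -0.0121, 0.0418]
eef_rot: [2.524, -1.871, -0.001]
ft_force: [0.3, 0.2, -0.8]
finger_gap: 0.0096
```

>>> {"op": "carry_out", "data": {
  "series": [
    {"claw":0.3,"slide":[0,0,0.6],"spin":0},
    {"claw":0.3,"slide":[0,0,0.6],"spin":0},
    {"claw":0.3,"slide":[0,0,0.4],"spin":0},
    {"claw":0.3,"slide":[0,0,0.3],"spin":0},
    {"claw":0.3,"slide":[0,0,0],"spin":0},
    {"claw":0.3,"slide":[0,0,0],"spin":0}
  ]
}}

```text
t: 8.83
position: [0.5406, -0.0124, 0.0227]
eef_rot: [2.523, -1.871, -0.0]
ft_force: [-1.1, -0.1, -1.0]
finger_gap: 0.01
```

No contact yet, and the fingertips are about 6 mm above the tray floor. I'll open to 3.5 cm and lift straight up.

>>> {"op": "carry_out", "data": {
  "series": [
    {"claw":1.4,"slide":[0,0,0],"spin":0},
    {"claw":2.0,"slide":[0,0,0],"spin":0},
    {"claw":3.5,"slide":[0,0,0],"spin":0},
    {"claw":3.5,"slide":[0,0,0],"spin":0},
    {"claw":3.5,"slide":[0,0,0],"spin":0},
    {"claw":3.5,"slide":[0,0,0],"spin":0}
  ]
}}

```text
t: 9.33
position: [0.5407, -0.0124, 0.0228]
eef_rot: [-2.524, 1.871, -0.0]
ft_force: [-0.6, -0.2, 0.3]
finger_gap: 0.0343
```

>>> {"op": "carry_out", "data": {
  "series": [
    {"claw":3.5,"slide":[0,0,-0.5],"spin":0},
    {"claw":3.5,"slide":[0,0,-1.0],"spin":0},
    {"claw":3.5,"slide":[0,0,-2.0],"spin":0},
    {"claw":3.5,"slide":[0,0,-3.0],"spin":0},
    {"claw":3.5,"slide":[0,0,-3.0],"spin":0},
    {"claw":3.5,"slide":[0,0,-3.0],"spin":0},
    {"claw":3.5,"slide":[0,0,-3.0],"spin":0},
    {"claw":3.5,"slide":[0,0,-3.0],"spin":0}
  ]
}}

```text
t: 10.0
position: [0.5403, -0.0121, 0.2103]
eef_rot: [-2.523, 1.87, -0.001]
ft_force: [0.1, -0.3, 0.2]
finger_gap: 0.0351
```

>>> {"op": "carry_out", "data": {
  "series": [
    {"claw":3.5,"slide":[0,3.0,-1.0],"spin":0},
    {"claw":3.5,"slide":[0,3.0,-1.0],"spin":0},
    {"claw":3.5,"slide":[0,2.0,0],"spin":0},
    {"claw":3.5,"slide":[0,1.0,0],"spin":0},
    {"claw":3.5,"slide":[0,0,0],"spin":0},
    {"claw":3.5,"slide":[0,0,0],"spin":0}
  ]
}}

```text
t: 10.5
position: [0.4549, -0.0386, 0.2283]
eef_rot: [-2.523, 1.872, -0.002]
ft_force: [-0.4, -0.0, 0.1]
finger_gap: 0.0351
```

```bash
python3 - <<'E'
from h import *
st=robot.read_state();print(st['t'],st['position'],st['ft_force'],st['finger_gap'])
p=vision.snapshot('wrist');s=vision.snapshot('scene')
for n,q in (('w',p),('s',s)):
    for l in ('clip','clip_tip','tray'):
        for m in vision.mark_of(q,l): print(n,l,m,at_z(q,m['pixel'],0. if l=='tray' else .012,st).round(3))
save(p,'w6.png');save(s,'s6.png',(200,130,480,305),2)
a,b=cv2.imread('pics/w6.png'),cv2.imread('pics/s6.png');b=cv2.resize(b,(640,400));cv2.imwrite('pics/c6.png',cv2.resize(cv2.hconcat([a,b]),None,fx=.62,fy=.62))
E
```

```text
10.5 [ 0.45491567 -0.03857093  0.22829458] [-0.40937005 -0.04692733  0.12319426] 0.035073198872245775
w clip {'pixel': [318.5, 85.5], 'score': 0.85} [ 0.545 -0.013  0.012]
w clip_tip {'pixel': [318.6, 19.0], 'score': 0.82} [0.606 0.005 0.012]
w tray {'pixel': [316.9, 68.0], 'score': 0.6} [ 0.563 -0.006  0.   ]
s clip {'pixel': [383.4, 279.7], 'score': 0.83} [0.726 0.132 0.012]
s clip {'pixel': [331.2, 205.0], 'score': 0.46} [ 0.55  -0.019  0.012]
s clip_tip {'pixel': [413.7, 283.7], 'score': 0.71} [0.72  0.191 0.012]
s clip_tip {'pixel': [337.2, 226.1], 'score': 0.42} [0.611 0.011 0.012]
s tray {'pixel': [336.6, 211.5], 'score': 0.91} [ 0.556 -0.004  0.   ]
s tray {'pixel': [331.3, 202.9], 'score': 0.34} [ 0.531 -0.023  0.   ]
```

View pics/c6.png

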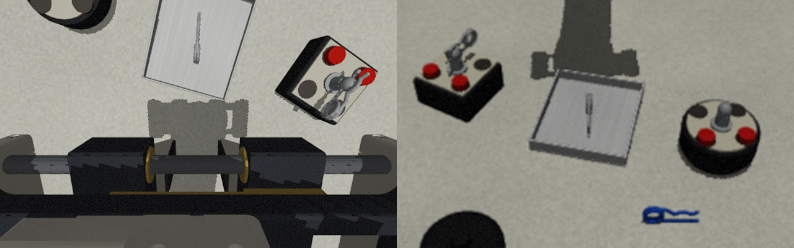

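The clip rests on edge in the middle of the tray. The square carrier's clip is still in its pin and the robot is clear of everything, so I'll hand in.

```bash
python3 -c "
from h import *
print(workorder.finish_job())"
```

```text
the job is handed in; nothing more can be done
None
```

I pulled the round carrier's clip level out of its pin and laid it in the aluminium tray. I handed the job in at about 10.6 s; it reports no verdict.

**Handling:** The fingers closed on the coil at 9.9 mm, which matches its 10 mm thickness. I pulled it back about 65 mm, and the wrist force read about 5 N at most at the ends of the moves.

**Clip in the tray:** The last wrist view puts the coil at about (0.545, -0.013) and the leg end at about (0.606, 0.005). The tray centre is about (0.563, -0.006), so both ends are well inside the outline. The clip appears to stand on edge rather than flat, which the task allows. I did not measure its final height or speed directly. The scene camera agreed to within about 7 mm.

**Square carrier:** Its clip still shows in its pin. I judged that by eye and did not measure its displacement. The blue look-alike was left alone; the networks also reported it as a clip in the scene view, and I ignored that.

**Robot:** At hand-in the gripper was clear of everything, with the TCP at 0.228 m and wrist force near zero.

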